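Make up a power-supply kit in the kitting tray

ROBOT

A 6-joint arm with a two-finger parallel gripper is mounted at the origin on the work surface. World frame = base frame: x ahead of the robot, y to its left, z up, the work surface at z = 0. Lengths are in m, angles in rad, forces in N, time in s.
With the tool pointing down it reaches from about 0.35 to 0.725 m from the base axis. Payload 4.3 kg.
Tool frame: the origin (TCP) lies midway between the tips of the shut fingers; the grasp point (between the pads) lies 19 mm behind it; z points along the fingers, y is the line along which they close (so a half turn about z gives the same grasp; the last joint's range is limited). The gripper opens to 85 mm and grips with 20 to 120 N. Pads are 22 mm wide; open, the fingers measure 114 mm over their backs; the gripper's body (76 mm by 85 mm) begins 54 mm behind the grasp point. The pads swing forward as they close: fully open they stand 13 mm farther back than shut.
Start: joints at [-1.438, 0.377, 0.081, 1.274, 0, 1.46], TCP at [0.138, -0.558, 0.231] pointing down, gripper open.
Joint ranges: [-2.72, 2.72], [-0.84, 1.66], [-1.02, 1.22], [-1.77, 2.12], [-1.37, 1.28], [-3.14, 3.14]. Speed limits (rad/s): [2.57, 2.57, 3.14, 3.14, 3.14, 3.14].

INTERFACE

Orientations are given as a unit quaternion [x, y, z, w].
In Python, from cell import manip, cams, job gives the robot as it stands. The module is installed in compiled form; this text tells all that it offers.
- The arm moves only by the tool carry_out, never from a script. Its argument "steps" is text: rows parted by semicolons, each of 7 numbers parted by spaces: the opening, from -1 (shut) to 1 (fully open), then the shift along the tool's x, y, z in m, then the turn, a rotation vector about the tool's x, y, z in rad. A call has 1 to 20 rows; each row shifts and turns the commanded pose from where the row before left it, along the tool's axes as they then stand; what a row does not reach is not made up. A row lasts 1/12 s, in which the tool goes at most 41.7 mm and 7.16 degrees, less where a joint would pass 70% of its speed; a pose out of reach is approached as far as the arm can. A call is refused whole if a number of a shift passes 0.0417 or a number of a turn 0.125, either way. A call with a gripper value outside its range is refused whole. The fingers move at their own pace and stop on an object; "newtons" is the grip in N (left out, the last holds). Time passes only in rows, so rows that do not move let the fingers close. It gives the time, the measured TCP pose, the force, the opening and the grip force at its end, in the units of the state.
- manip.sense(): the state, without advancing time (a new reading comes with each control period).
- cams.capture(name): name is "side" or "top"; returns a dict with "color" (480x640x3 uint8, blue, green, red), "z_map" (480x640 float32, m along the optical axis (not along the pixel's ray), 0 where there is no reading), "fx", "fy", "cx", "cy" (pixels), "origin" and "rotation" of the camera in the world. Camera axes: x right, y up, looking along -z (the intrinsics and any distortion apply to the point x, -y, -z); pixel columns grow to the right and rows downward; lengths in m; the calibration is good to about 2 mm. A picture is of the moment at which its call begins.
- job.hand_in(): hands the job in; it is judged then, once.
The state is a dict: "time_s": time; "joint_positions": joint angles; "qvel": joint speeds; "joint_efforts": joint torques, N m; "position": TCP position; "eef_rot": TCP orientation; "ft_force": force on the tool from outside, world axes, zero at the start; "wrist_torque": the same for the moment, N m; "gripper_width": opening from 0.0 (shut) to 1.0 (fully open); "grasp_force": force on a finger pad.
Only numpy, scipy, OpenCV 4.12 (cv2) and the standard library are available. Lean on these libraries where they do the work, as an engineer would, in place of code of your own. Each camera call takes 0.05 s, during which the arm holds its last target. There are 200 camera calls.

TASK

Make up the kit in the black tray: lay the long heat sink in the insert with the long narrow pocket, stand the two thick capacitors one in each round pocket, and lay the thin cover plate flat in the insert with the wide shallow pocket, everything resting fully down on its pocket floor. The cover plate lies on the weighing pan of the scale and is too thin to pick up there, so slide it out over an edge of the pan first and then lift it off by the part that sticks out. Leave the short heat sink and the slim capacitor standing where they are.

Things in the scene. Friction and masses are not known exactly. Their poses are not given: they have to be found in the camera images.
- sink_long: Long heat sink: bare aluminium extrusion, 36 (x) x 100 (y, along the fins) x 30 mm high; 6 mm base with six upright fins running the whole length, the two outer fins flush with the sides; about 145 g. Lies on its base on the bench. Origin: centre of its underside, y along its length, z up. Belongs in nest_sink.
- cap_a: Thick snap-in capacitor, dark can with a bright crimped rim, 35 mm in diameter and 45 mm tall, standing upright on its flat end with two thin terminals sticking up another 6 mm; about 60 g. One of two alike, which are interchangeable. Origin: centre of its underside, z up along the can.
- cap_b: Thick snap-in capacitor, dark can with a bright crimped rim, 35 mm in diameter and 45 mm tall, standing upright on its flat end with two thin terminals sticking up another 6 mm; about 60 g. One of two alike, which are interchangeable. Origin: centre of its underside, z up along the can.
- plate: Thin aluminium cover plate with four small screw holes, 40 (x) x 90 (y) x 3 mm, about 30 g. Lies flat near the middle of the scale's pan, its length roughly along the scale's y. Origin: centre of its underside, y along its length, z up. It slides freely on the pan when pushed. Either face up and either way round will do. Belongs in nest_plate.
- nest_sink: Insert for the long heat sink: dark block 88 (x) x 130 (y) x 20 mm, one of three side by side in any order in the fixed black kit tray (290 x 146 mm, rim 24 mm above the bench). Origin: centre of its underside, 3 mm above the bench, z up. One rectangular pocket in the middle, 52 (x) x 116 (y) mm, 12 mm deep: its floor is 8 mm above the origin.
- nest_caps: Insert for the two thick capacitors: dark block 88 (x) x 130 (y) x 20 mm, one of three side by side in any order in the fixed black kit tray (290 x 146 mm, rim 24 mm above the bench). Origin: centre of its underside, 3 mm above the bench, z up. Two round pockets 51 mm in diameter, 12 mm deep (floor 8 mm above the origin), centred at y = -32 mm and y = +32 mm on its y axis.
- nest_plate: Insert for the cover plate: dark block 88 (x) x 130 (y) x 20 mm, one of three side by side in any order in the fixed black kit tray (290 x 146 mm, rim 24 mm above the bench). Origin: centre of its underside, 3 mm above the bench, z up. One wide rectangular pocket in the middle, 78 (x) x 110 (y) mm, 8 mm deep: its floor is 12 mm above the origin.
- scale: Low white bench scale, fixed. Origin: on the bench under the centre of its flat steel pan, z up. Pan 140 x 140 mm, no rim, top 48 mm above the bench, edges at x, y = +-70 mm. The case under it reaches y = +-78 and x = +79 mm, its top 36 mm above the bench; the keypad and display lie on the -x side, out to x = -140 mm, up to 42 mm high. Nothing stands beside its y edge away from the tray.
- sink_short: Look-alike, not part of the kit: short heat sink of the same profile, 36 (x) x 60 (y) x 30 mm high. Origin: centre of its underside, y along its fins, z up. Leave it.
- cap_slim: Look-alike, not part of the kit: slim capacitor of the same make, 25 mm in diameter and 45 mm tall (terminals 6 mm more), standing upright. Origin: centre of its underside, z up. Leave it.
Mind the look-alikes: they are no part of the job. What is shaped like the plate but orange or red is not meant.

How it is judged:
By the outcome, as a careful person would: the job done as asked, in the order asked, and still so for the second after the job is handed in, with the robot touching nothing.
It also fails if it takes over 102 s, if anything falls off the work surface, if the arm or the gripper's body presses on something with over 40 N, if the wrist force passes 120 N, or if a joint passes its speed limit or range.

## Working session

There is one attempt and no reset: what is moved stays moved. The work goes in short steps, Python scripts to look and compute and a tool call to move; the robot and the scene stay as the last step left them, time stands still between calls to the robot, and variables do not carry over. Pictures are saved under pics/ and viewed, at most 14 in all, crops included, and the job is handed in when it is done.

Besides the shell and the picture viewer there is one more tool, called after "Request:" in YAML: its name, and indented under it one key for each argument. carry_out: Moves the arm, as the interface text tells. Its arguments: {"type":"object","properties":{"steps":{"type":"string"},"newtons":{"type":"number"}},"required":["steps"]}

```bash
mkdir -p pics
cat > h.py <<'E'
import numpy as np, cv2
from cell import manip, cams, job
def cap(n):
    c=cams.capture(n); return c
def world(c):
    z=c["z_map"]; v,u=np.mgrid[0:480,0:640]
    p=np.stack([(u-c["cx"])/c["fx"]*z,-(v-c["cy"])/c["fy"]*z,-z],-1)
    P=p@np.array(c["rotation"]).T+np.array(c["origin"]); P[z==0]=np.nan
    return P
E
python3 - <<'E'
from h import *
for n in("top","side"):
    c=cap(n); cv2.imwrite(f"pics/{n}0.png",c["color"]); np.save(f"{n}.npy",world(c))
    print(n,{k:(v if np.isscalar(v) else np.round(v,3).tolist()) for k,v in c.items() if k not in("color","z_map")})
print(manip.sense())
E
```

```text
Traceback (most recent call last):
  File "h.py", line 8, in world
    P=p@np.array(c["rotation"]).T+np.array(c["origin"]); P[z==0]=np.nan
      ~^~~~~~~~~~~~~~~~~~~~~~~~~~
ValueError: matmul: Input operand 1 has a mismatch in its core dimension 0, with gufunc signature (n?,k),(k,m?)->(n?,m?) (size 4 is different from 3)
```

View pics/top0.png

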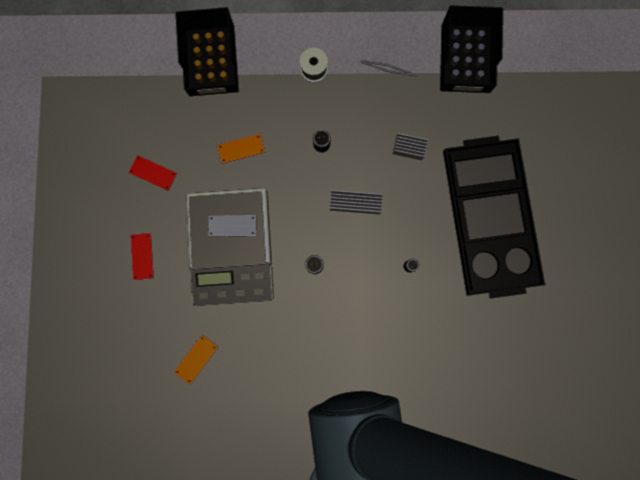

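The top picture shows the scale at (228,247) with a grey plate at (232,225), the orange and red ones being decoys. The long sink is at (356,202) and the short one at (410,146). The cans are at (322,140), (314,264) and (411,265), the last looking slimmest. The tray is at (495,217). The camera rotation is a quaternion, so I'll fix the helper, then measure and confirm in a crop.

```bash
sed -i 's/np.array(c\["rotation"\]).T/R.from_quat(c["rotation"]).as_matrix().T/; 1a from scipy.spatial.transform import Rotation as R' h.py
python3 - <<'E'
from h import *
for n in("top","side"):
    c=cap(n); cv2.imwrite(f"pics/{n}1.png",c["color"]); P=world(c); np.save(f"{n}.npy",P)
    print(n,{k:(v if np.isscalar(v) else np.round(v,3).tolist()) for k,v in c.items() if k not in("color","z_map")})
    if n=="top":
        cr=c["color"][110:310,300:560]; cv2.imwrite("pics/crop1.png",cv2.convertScaleAbs(cv2.resize(cr,None,fx=3,fy=3,interpolation=cv2.INTER_CUBIC),alpha=1.6))
        for nm,(u0,v0,u1,v1),zl,zh in [("plate",(200,205,264,245),.0,.2),("long",(322,182,390,222),.012,.06),("short",(385,125,435,165),.012,.06),("c1",(300,120,345,160),.03,.06),("c2",(295,245,335,280),.03,.06),("c3",(395,250,430,280),.03,.06),("tray",(435,125,555,305),.018,.04),("scalepan",(180,180,280,270),.04,.056),("bench",(280,290,300,400),-.1,.1)]:
            q=P[v0:v1,u0:u1].reshape(-1,3); q=q[(q[:,2]>zl)&(q[:,2]<zh)]
            r=cv2.minAreaRect((q[:,:2]*1000).astype(np.float32))
            print(nm,len(q),np.round(r[0],1),np.round(r[1],1),round(r[2],1),"z",np.round(np.percentile(q[:,2],[5,50,95]),4))
s=manip.sense()
for k in s: print(k,np.round(s[k],3).tolist())
E
```

```text
top {'fx': 551.150182059293, 'fy': 551.150182059293, 'cx': 317.27376647152704, 'cy': 235.5518391447346, 'origin': [0.38, 0.069, 1.084], 'rotation': [-0.043, 0.033, 0.707, -0.705]}
plate 2550 [514.  246.3] [ 76.9 121.7] 0.6 z [0.0448 0.0487 0.0527]
long 820 [561.5   8.1] [99.8 37.2] 85.2 z [0.0134 0.0266 0.0319]
short 628 [671.9 -99.6] [59.8 38.3] 77.2 z [0.0148 0.0257 0.0316]
c1 268 [681.9  74.6] [33.9 33.5] 57.6 z [0.0362 0.0437 0.0474]
c2 267 [438.6  88.9] [33.2 33.5] 44.8 z [0.0401 0.0442 0.0479]
c3 141 [435.9 -95.9] [24.3 22.8] 85.6 z [0.037  0.0441 0.0478]
tray 5899 [ 532.7 -258.7] [312.3 148.6] 7.6 z [0.0189 0.0225 0.0259]
scalepan 5402 [504.2 253.1] [152.9 147.2] 2.8 z [0.0444 0.048  0.0519]
bench 2193 [285.8 138.3] [208.8  37.8] 0.3 z [-0.0029  0.0003  0.0038]
side {'fx': 594.4758903055958, 'fy': 594.4758903055958, 'cx': 320.3795995401366, 'cy': 244.7015223514965, 'origin': [0.406, -0.741, 0.923], 'rotation': [0.373, -0.019, -0.033, 0.927]}
time_s 0.15
joint_positions [-1.438, 0.378, 0.08, 1.274, 0.0, 1.461]
qvel [0.0, -0.002, 0.004, 0.0, 0.001, 0.001]
joint_efforts [0.001, -46.404, 27.017, 0.014, -0.0, -0.0]
position [0.138, -0.558, 0.231]
eef_rot [0.993, 0.121, -0.0, -0.001]
ft_force [-0.07, 0.411, -0.599]
wrist_torque [0.018, -0.027, -0.009]
grasp_force 0.0
gripper_width 0.999
```

View pics/crop1.png

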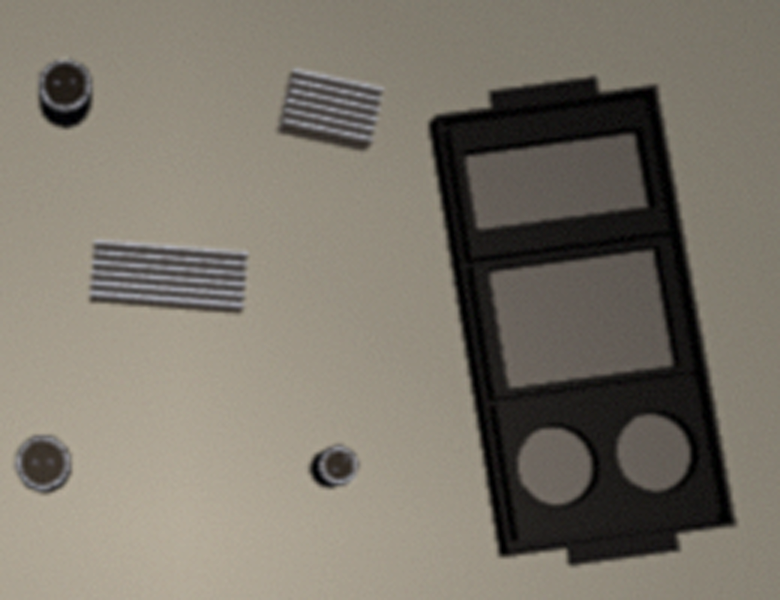

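View pics/side1.png

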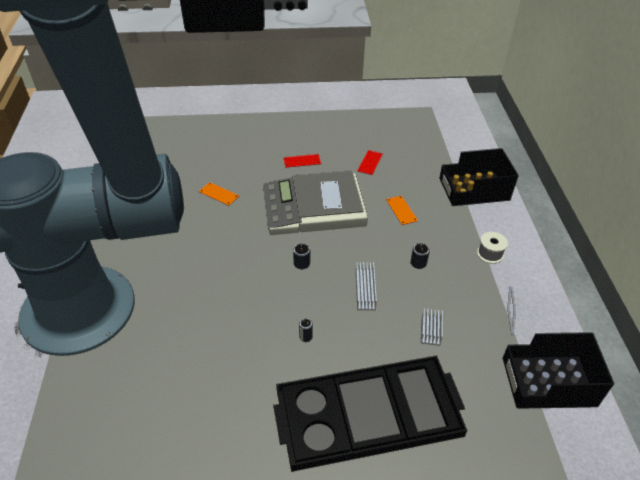

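The crop confirms the targets. The 100 mm sink at (356,202) is the long one and the 60 mm sink at (410,146) the short one. The cans at (322,140) and (314,264) measure about 34 mm, so they are the thick ones. The can at (411,265) is 24 mm, so it is the slim one. Grey plate (232,225) on the pan is the cover plate. In the tray, far to near, are nest_sink, nest_plate and nest_caps. One more measurement gives me the plate, pan and pockets.

```bash
cat >> h.py <<'E'
def go(x,y,z,a,g,s=None,vmax=.04,tmax=.12):
    """print the move in tool axes from the measured pose (tool down), a = world angle of tool x in deg"""
    s=s or manip.sense(); p=np.array(s["position"]); r=R.from_quat(s["eef_rot"])
    t=R.from_matrix(np.array([[np.cos(np.radians(a)),np.sin(np.radians(a)),0],[np.sin(np.radians(a)),-np.cos(np.radians(a)),0],[0,0,-1]]).T)
    d=r.inv().apply(np.array([x,y,z])-p); w=(r.inv()*t).as_rotvec()
    n=max(1,int(np.ceil(np.linalg.norm(d)/vmax)),int(np.ceil(np.linalg.norm(w)/tmax)))
    print("shift tool",np.round(d,4),"turn",np.round(w,4),"rows",n,"time",s["time_s"])
    # turn first in place, then move along final axes: more convenient split
    d2=t.inv().apply(np.array([x,y,z])-p); print("  shift in final axes",np.round(d2,4))
E
python3 - <<'E'
from h import *
P=np.load("top.npy"); im=cv2.imread("pics/top1.png"); 
def rect(m,off,nm):
    m=cv2.morphologyEx(m.astype(np.uint8),cv2.MORPH_OPEN,np.ones((3,3)))
    n,l,st,ce=cv2.connectedComponentsWithStats(m)
    for i in range(1,n):
        if st[i,4]<150: continue
        v,u=np.nonzero(l==i); q=P[v+off[1],u+off[0]]; q=q[~np.isnan(q[:,0])]
        r=cv2.minAreaRect((q[:,:2]*1000).astype(np.float32)); print(nm,st[i,:5],np.round(r[0],1),np.round(r[1],1),round(r[2],1),"z",round(np.median(q[:,2]),4))
# plate: bluish-grey brighter
s=im[185:300,180:280].astype(int); print("plate px",im[225,220],"pan px",im[250,230])
rect((s[...,0]>s[...,2]+2)&(s.sum(2)>300),(180,185),"plate")
rect((abs(P[185:300,180:280,2]-.0485)<.006),(180,185),"pan+plate")
# pockets
t=im[125:305,435:555].astype(int); print(im[170,485],im[215,495],im[265,485])
rect((t.sum(2)>180),(435,125),"pocket")
for nm,(u0,v0,u1,v1) in dict(c1=(300,120,345,160),c2=(295,245,335,280)).items():
    q=P[v0:v1,u0:u1].reshape(-1,3); q=q[(q[:,2]>.04)&(q[:,2]<.056)]; print(nm,cv2.minEnclosingCircle((q[:,:2]*1000).astype(np.float32)),np.median(q,0))
go(.5615,.008,.15,85.2,1)
E
```

```text
plate px [114 108 108] pan px [69 77 82]
plate [ 29  30  46  21 864] [512.2 246. ] [38.5 86.4] 0.3 z 0.0505
pan+plate [   9    6   77   78 5324] [504.5 255.2] [140.6 140.4] 3.9 z 0.048
[51 55 59] [53 58 61] [57 61 66]
pocket [   0    0  120  180 9338] [ 540.4 -268.7] [240.7 363.2] 88.5 z 0.0001
pocket [ 31  84  17  29 247] [ 518.2 -217. ] [59.6 24.1] 17.2 z 0.0147
pocket [ 38 129  23  23 408] [ 437.1 -239.6] [43.1 43.2] 0.1 z 0.011
c1 ((681.9944458007812, 74.4139633178711), 17.236595153808594) [0.68190101 0.07362899 0.04404583]
c2 ((438.5918884277344, 89.52203369140625), 17.3643741607666) [0.43835105 0.08964636 0.04425548]
shift tool [ 0.5469 -0.4472  0.0814] turn [-1.2000e-03 -1.1000e-03 -1.2443e+00] rows 18 time 0.15
  shift in final axes [0.5991 0.3745 0.0806]
```

Request:
carry_out:
  steps: "1 0 0 0 0 0 -0.1131;1 0 0 0 0 0 -0.1131;1 0 0 0 0 0 -0.1131;1 0 0 0 0 0 -0.1131;1 0 0 0 0 0 -0.1131;1 0 0 0 0 0 -0.1131;1 0 0 0 0 0 -0.1131;1 0 0 0 0 0 -0.1131;1 0 0 0 0 0 -0.1131;1 0 0 0 0 0 -0.1131;1 0 0 0 0 0 -0.1131"
  newtons: 50

```text
time_s: 1.07
position: [0.1382, -0.5579, 0.2309]
eef_rot: [0.734, 0.679, 0.0, -0.0]
ft_force: [0.3, 0.4, -0.2]
gripper_width: 0.999
grasp_force: 0.0
```

Request:
carry_out:
  steps: "1 0.0333 0.0208 0.0045 0 0 0;1 0.0333 0.0208 0.0045 0 0 0;1 0.0333 0.0208 0.0045 0 0 0;1 0.0333 0.0208 0.0045 0 0 0;1 0.0333 0.0208 0.0045 0 0 0;1 0.0333 0.0208 0.0045 0 0 0;1 0.0333 0.0208 0.0045 0 0 0;1 0.0333 0.0208 0.0045 0 0 0;1 0.0333 0.0208 0.0045 0 0 0;1 0.0333 0.0208 0.0045 0 0 0;1 0.0333 0.0208 0.0045 0 0 0;1 0.0333 0.0208 0.0045 0 0 0;1 0.0333 0.0208 0.0045 0 0 0;1 0.0333 0.0208 0.0045 0 0 0;1 0.0333 0.0208 0.0045 0 0 0;1 0.0333 0.0208 0.0045 0 0 0;1 0.0333 0.0208 0.0045 0 0 0;1 0.0333 0.0208 0.0045 0 0 0"

```text
time_s: 2.57
position: [0.5622, 0.0097, 0.1498]
eef_rot: [0.736, 0.677, -0.0, -0.0]
ft_force: [1.1, -0.6, 0.3]
gripper_width: 1.0
grasp_force: 0.0
```

```bash
python3 -c "
from h import *
go(.5615,.008,.015,85.2,1)"
```

```text
shift tool [-0.0017 -0.0005  0.1348] turn [-0.0004  0.0003  0.0002] rows 4 time 2.5667
  shift in final axes [-0.0017 -0.0005  0.1348]
```

Request:
carry_out:
  steps: "1 0 0 0.035 0 0 0;1 -0.0017 0 0.035 0 0 0;1 0 0 0.03 0 0 0;1 0 0 0.02 0 0 0;1 0 0 0.015 0 0 0;1 0 0 0 0 0 0;-1 0 0 0 0 0 0;-1 0 0 0 0 0 0;-1 0 0 0 0 0 0;-1 0 0 0 0 0 0;-1 0 0 0 0 0 0;-1 0 0 0 0 0 0;-1 0 0 0 0 0 0;-1 0 0 0 0 0 0;-1 0 0 0 0 0 0;-1 0 0 0 0 0 0"
  newtons: 60

```text
time_s: 3.9
position: [0.563, 0.0058, 0.017]
eef_rot: [0.736, 0.677, 0.001, 0.001]
ft_force: [0.2, -0.9, 6.1]
gripper_width: 0.397
grasp_force: 61.7
```

Request:
carry_out:
  steps: "-1 0 0 -0.015 0 0 0;-1 0 0 -0.02 0 0 0;-1 0 0 -0.03 0 0 0;-1 0 0 -0.03 0 0 0;-1 0 0 0 0 0 0"

```text
time_s: 4.32
position: [0.5654, 0.0057, 0.1165]
eef_rot: [0.736, 0.677, 0.003, 0.004]
ft_force: [1.4, 0.2, -1.3]
gripper_width: 0.401
grasp_force: 60.9
```

```bash
python3 -c "
from h import *
c=cap('side'); cv2.imwrite('pics/s2.png',cv2.resize(c['color'][150:370,260:480],None,fx=2.5,fy=2.5))
go(.6239,-.2465,.11,97.6,1)"
```

```text
shift tool [-0.2464  0.0803  0.0047] turn [ 0.0077  0.001  -0.2165] rows 7 time 4.3667
  shift in final axes [-0.2579  0.0255  0.004 ]
```

View pics/s2.png

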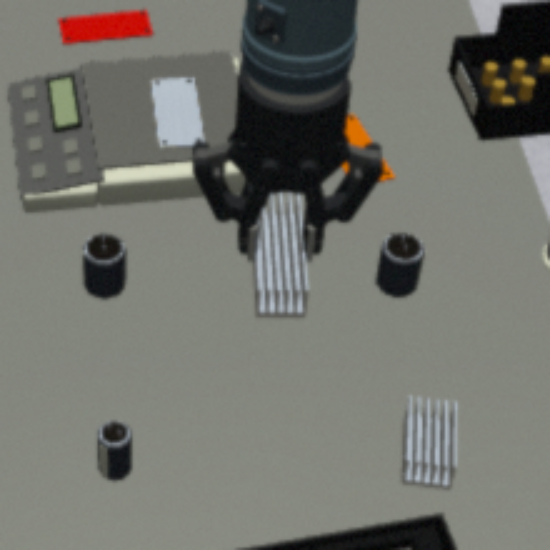

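The long sink hangs level in the fingers at crop pixel (282,255), and the neighbouring parts are undisturbed.

Request:
carry_out:
  steps: "-1 0 0 0 0.0038 0 -0.108;-1 0 0 0 0.0038 0 -0.108;-1 -0.037 0.0036 0 0 0 0;-1 -0.037 0.0036 0 0 0 0;-1 -0.037 0.0036 0 0 0 0;-1 -0.037 0.0036 0 0 0 0;-1 -0.037 0.0036 0 0 0 0;-1 -0.037 0.0036 0 0 0 0;-1 -0.037 0.0036 0 0 0 0;-1 0 0 0 0 0 0;-1 0 0 0 0 0 0"

```text
time_s: 5.28
position: [0.6197, -0.2493, 0.1078]
eef_rot: [0.66, 0.751, -0.003, -0.004]
ft_force: [0.7, 0.4, -2.0]
gripper_width: 0.401
grasp_force: 60.8
```

```bash
python3 -c "
from h import *
go(.6239,-.2480,.029,97.6,1)
c=cap('top'); cv2.imwrite('pics/t3.png',cv2.convertScaleAbs(cv2.resize(c['color'][110:310,400:600],None,fx=2.8,fy=2.8),alpha=1.5))
c=cap('side'); cv2.imwrite('pics/s3.png',cv2.resize(c['color'][240:470,250:530],None,fx=2.5,fy=2.5))"
```

```text
shift tool [0.0005 0.005  0.0788] turn [-0.0093 -0.0021 -0.0039] rows 2 time 5.2833
  shift in final axes [0.0007 0.0043 0.0788]
```

View pics/s3.png

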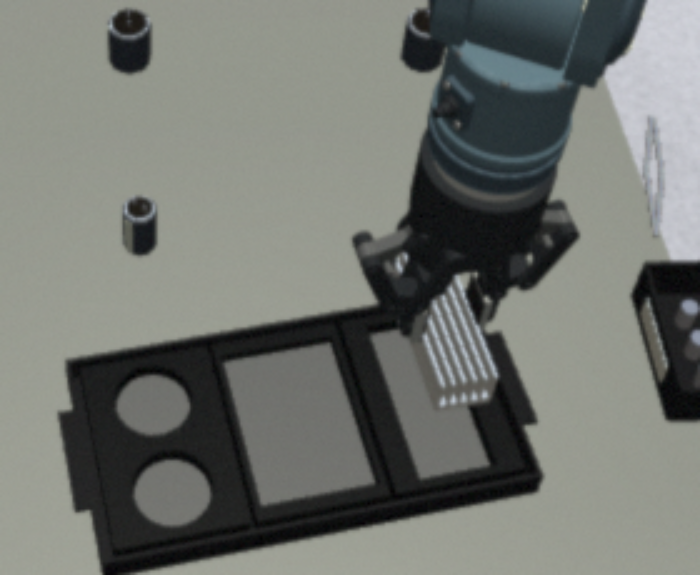

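The sink is above the narrow pocket, aligned with it. Lowering.

Request:
carry_out:
  steps: "-1 0.0005 0.004 0.0 -0.0085 0 -0.004;-1 0 0 0.02 0 0 0;-1 0 0 0.02 0 0 0;-1 0 0 0.018 0 0 0;-1 0 0 0.01 0 0 0;-1 0 0 0.006 0 0 0;-1 0 0 0 0 0 0;-1 0 0 0 0 0 0;-1 0 0 0 0 0 0"

```text
time_s: 6.13
position: [0.6255, -0.2465, 0.0372]
eef_rot: [0.657, 0.754, 0.001, 0.001]
ft_force: [-0.6, -0.0, -1.3]
gripper_width: 0.405
grasp_force: 60.8
```

```bash
python3 -c "
from h import *
go(.6239,-.2480,.029,97.6,1)"
```

```text
shift tool [-0.0013 -0.0018  0.0082] turn [0.0029 0.0005 0.0038] rows 1 time 6.1333
  shift in final axes [-0.0013 -0.0018  0.0082]
```

Request:
carry_out:
  steps: "-1 0 -0.0015 0.004 0 0 0;-1 0 0 0.002 0 0 0;-1 0 0 0.002 0 0 0;-1 0 0 0 0 0 0;-1 0 0 0 0 0 0"

```text
time_s: 6.55
position: [0.6232, -0.2467, 0.0281]
eef_rot: [0.657, 0.753, 0.001, 0.0]
ft_force: [0.2, -0.6, -0.9]
gripper_width: 0.403
grasp_force: 60.9
```

Request:
carry_out:
  steps: "-1 0 0 0.001 0 0 0;-1 0 0 0 0 0 0;-1 0 0 0 0 0 0"

```text
time_s: 6.8
position: [0.6232, -0.2467, 0.028]
eef_rot: [0.657, 0.754, 0.001, 0.001]
ft_force: [-2.8, 1.1, 5.6]
gripper_width: 0.401
grasp_force: 61.5
```

Request:
carry_out:
  steps: "0.3 0 0 0 0 0 0;0.3 0 0 0 0 0 0;0.3 0 0 0 0 0 0;0.3 0 0 0 0 0 0;0.3 0 0 -0.01 0 0 0;0.5 0 0 -0.03 0 0 0;1 0 0 -0.04 0 0 0;1 0 0 -0.04 0 0 0;1 0 0 0 0 0 0;1 0 0 0 0 0 0"

```text
time_s: 7.63
position: [0.6255, -0.2479, 0.1516]
eef_rot: [0.657, 0.754, 0.002, 0.004]
ft_force: [-0.4, -0.3, -0.6]
gripper_width: 1.001
grasp_force: 0.0
```

```bash
python3 -c "
from h import *
go(.682,.0745,.13,90,1)"
```

```text
shift tool [0.3119 0.0996 0.0211] turn [0.0082 0.0035 0.1361] rows 9 time 7.6333
  shift in final axes [0.3224 0.0565 0.0216]
```

Request:
carry_out:
  steps: "1 0 0 0 0 0 0.068;1 0 0 0 0 0 0.068;1 0.0358 0.0063 0.0024 0 0 0;1 0.0358 0.0063 0.0024 0 0 0;1 0.0358 0.0063 0.0024 0 0 0;1 0.0358 0.0063 0.0024 0 0 0;1 0.0358 0.0063 0.0024 0 0 0;1 0.0358 0.0063 0.0024 0 0 0;1 0.0358 0.0063 0.0024 0 0 0;1 0.0358 0.0063 0.0024 0 0 0;1 0.0358 0.0063 0.0024 0 0 0;1 0 0 0 0 0 0;1 0 0 0 0 0 0;1 0 0 0 0 0 0"

```text
time_s: 8.8
position: [0.6787, 0.0755, 0.1243]
eef_rot: [0.707, 0.707, -0.0, -0.001]
ft_force: [-0.9, -0.6, -0.1]
gripper_width: 1.003
grasp_force: 0.0
```

```bash
python3 -c "
from h import *
go(.682,.0745,.020,90,1)
P=world(cap('top'))
q=P[120:260,430:560].reshape(-1,3);q=q[(q[:,2]>.032)&(q[:,2]<.06)];print(cv2.minAreaRect((q[:,:2]*1000).astype(np.float32)),np.percentile(q[:,2],[50,90]))"
```

```text
shift tool [-0.001   0.0035  0.1043] turn [-0.0015 -0.0002  0.0005] rows 3 time 8.8
  shift in final axes [-0.001   0.0033  0.1043]
((622.695556640625, -244.22763061523438), (36.81355667114258, 100.79078674316406), 8.022417068481445) [0.03899265 0.04232673]
```

Request:
carry_out:
  steps: "1 -0.001 0.0035 0.02 0 0 0;1 0 0 0.035 0 0 0;1 0 0 0.025 0 0 0;1 0 0 0.015 0 0 0;1 0 0 0.008 0 0 0;1 0 0 0 0 0 0;-1 0 0 0 0 0 0;-1 0 0 0 0 0 0;-1 0 0 0 0 0 0;-1 0 0 0 0 0 0;-1 0 0 0 0 0 0;-1 0 0 0 0 0 0;-1 0 0 0 0 0 0;-1 0 0 0 0 0 0;-1 0 0 0 0 0 0"
  newtons: 40

```text
time_s: 10.1
position: [0.6845, 0.0748, 0.0244]
eef_rot: [0.707, 0.707, 0.002, 0.001]
ft_force: [-0.6, -0.4, 5.7]
gripper_width: 0.388
grasp_force: 40.2
```

Request:
carry_out:
  steps: "-1 0 0 -0.015 0 0 0;-1 0 0 -0.03 0 0 0;-1 0 0 -0.03 0 0 0;-1 0 0 -0.03 0 0 0;-1 0 0 0 0 0 0;-1 0 0 0 0 0 0"

```text
time_s: 10.6
position: [0.685, 0.0748, 0.1303]
eef_rot: [0.707, 0.707, 0.003, 0.002]
ft_force: [-0.6, 0.8, -0.7]
gripper_width: 0.391
grasp_force: 39.9
```

```bash
python3 -c "
from h import *
go(.4457,-.3026,.13,97.6,1)"
```

```text
shift tool [-0.3773 -0.2394 -0.0015] turn [ 0.0063 -0.0005 -0.1324] rows 12 time 10.6
  shift in final axes [-3.424e-01 -2.871e-01  3.000e-04]
```

Request:
carry_out:
  steps: "-1 0 0 0 0 0 -0.066;-1 0 0 0 0 0 -0.066;-1 -0.0285 -0.0239 0 0 0 0;-1 -0.0285 -0.0239 0 0 0 0;-1 -0.0285 -0.0239 0 0 0 0;-1 -0.0285 -0.0239 0 0 0 0;-1 -0.0285 -0.0239 0 0 0 0;-1 -0.0285 -0.0239 0 0 0 0;-1 -0.0285 -0.0239 0 0 0 0;-1 -0.0285 -0.0239 0 0 0 0;-1 -0.0285 -0.0239 0 0 0 0;-1 -0.0285 -0.0239 0 0 0 0;-1 -0.0285 -0.0239 0 0 0 0;-1 -0.0285 -0.0239 0 0 0 0;-1 0 0 0 0 0 0;-1 0 0 0 0 0 0;-1 0 0 0 0 0 0"

```text
time_s: 12.02
position: [0.4431, -0.3012, 0.1258]
eef_rot: [0.659, 0.752, 0.001, -0.001]
ft_force: [1.2, 0.3, 0.3]
gripper_width: 0.392
grasp_force: 40.1
```

```bash
python3 -c "
from h import *
go(.4457,-.3026,.036,97.6,1)"
```

```text
shift tool [-0.002   0.0024  0.0898] turn [-0.0003 -0.0031 -0.001 ] rows 3 time 12.0167
  shift in final axes [-0.0017  0.0024  0.0898]
```

Request:
carry_out:
  steps: "-1 -0.002 0.0025 0.02 0 0 0;-1 0 0 0.03 0 0 0;-1 0 0 0.02 0 0 0;-1 0 0 0.01 0 0 0;-1 0 0 0.006 0 0 0;-1 0 0 0 0 0 0;-1 0 0 0 0 0 0;-1 0 0 0 0 0 0"

```text
time_s: 12.68
position: [0.4478, -0.3043, 0.0424]
eef_rot: [0.659, 0.752, 0.001, 0.001]
ft_force: [-0.1, -0.4, -0.3]
gripper_width: 0.396
grasp_force: 40.1
```

```bash
python3 -c "
from h import *
go(.4457,-.3026,.036,97.6,1)
c=cap('side'); cv2.imwrite('pics/s4.png',cv2.resize(c['color'][320:480,240:500],None,fx=2.8,fy=2.8))"
```

```text
shift tool [ 0.0019 -0.0018  0.0064] turn [ 0.0026  0.0011 -0.    ] rows 1 time 12.6833
  shift in final axes [ 0.0019 -0.0018  0.0064]
```

View pics/s4.png

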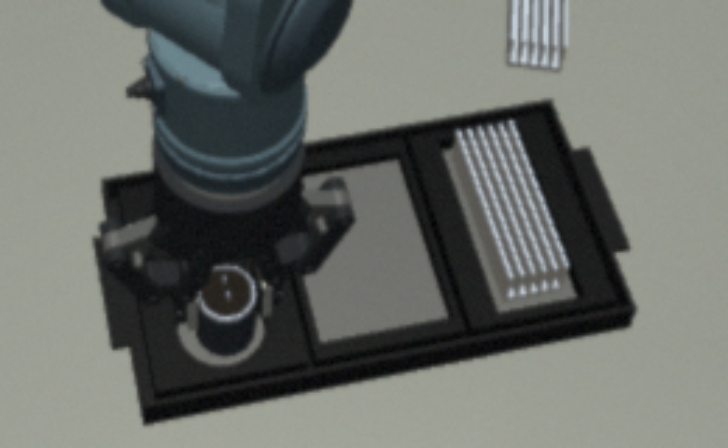

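The sink lies in its pocket at crop pixel (515,215). The cap is centred over the near round pocket at (225,330). Lowering.

Request:
carry_out:
  steps: "-1 0.001 -0.001 0.003 0 0 0;-1 0 0 0.003 0 0 0;-1 0 0 0.001 0 0 0;-1 0 0 0 0 0 0;-1 0 0 0 0 0 0"

```text
time_s: 13.15
position: [0.4459, -0.3034, 0.0353]
eef_rot: [0.659, 0.752, 0.001, 0.001]
ft_force: [-1.9, 0.3, 8.5]
gripper_width: 0.392
grasp_force: 40.9
```

Contact with the floor. Releasing, then on to the second cap.

Request:
carry_out:
  steps: "0.3 0 0 0 0 0 0;0.3 0 0 0 0 0 0;0.3 0 0 0 0 0 0;0.3 0 0 0 0 0 0;0.3 0 0 -0.01 0 0 0;0.5 0 0 -0.03 0 0 0;1 0 0 -0.04 0 0 0;1 0 0 -0.025 0 0 0;1 0 0 0 0 0 0;1 0 0 0 0 0 0"

```text
time_s: 13.98
position: [0.4468, -0.3042, 0.1415]
eef_rot: [0.659, 0.752, 0.001, 0.003]
ft_force: [0.1, 0.1, -0.3]
gripper_width: 1.0
grasp_force: 0.0
```

```bash
python3 -c "
from h import *
go(.4386,.0893,.13,90,1)"
```

```text
shift tool [0.3912 0.0436 0.0105] turn [0.0044 0.0027 0.1321] rows 10 time 13.9833
  shift in final axes [ 0.3935 -0.0082  0.0115]
```

Request:
carry_out:
  steps: "1 0 0 0 0 0 0.066;1 0 0 0 0 0 0.066;1 0.0358 -0.0007 0.001 0 0 0;1 0.0358 -0.0007 0.001 0 0 0;1 0.0358 -0.0007 0.001 0 0 0;1 0.0358 -0.0007 0.001 0 0 0;1 0.0358 -0.0007 0.001 0 0 0;1 0.0358 -0.0007 0.001 0 0 0;1 0.0358 -0.0007 0.001 0 0 0;1 0.0358 -0.0007 0.001 0 0 0;1 0.0358 -0.0007 0.001 0 0 0;1 0.0358 -0.0007 0.001 0 0 0;1 0.0358 -0.0007 0.001 0 0 0;1 0 0 0 0 0 0;1 0 0 0 0 0 0;1 0 0 0 0 0 0"

```text
time_s: 15.32
position: [0.4367, 0.0906, 0.1274]
eef_rot: [0.707, 0.707, -0.0, -0.001]
ft_force: [0.0, -0.4, -0.7]
gripper_width: 1.0
grasp_force: 0.0
```

```bash
python3 -c "
from h import *
go(.4386,.0893,.020,90,1)"
```

```text
shift tool [-0.0013  0.002   0.1074] turn [-0.0014 -0.0002  0.0007] rows 3 time 15.3167
  shift in final axes [-0.0013  0.0019  0.1074]
```

Request:
carry_out:
  steps: "1 -0.001 0.002 0.02 0 0 0;1 0 0 0.035 0 0 0;1 0 0 0.028 0 0 0;1 0 0 0.015 0 0 0;1 0 0 0.008 0 0 0;1 0 0 0 0 0 0;-1 0 0 0 0 0 0;-1 0 0 0 0 0 0;-1 0 0 0 0 0 0;-1 0 0 0 0 0 0;-1 0 0 0 0 0 0;-1 0 0 0 0 0 0;-1 0 0 0 0 0 0;-1 0 0 0 0 0 0;-1 0 0 0 0 0 0"
  newtons: 40

```text
time_s: 16.57
position: [0.4409, 0.0899, 0.0236]
eef_rot: [0.707, 0.707, 0.001, 0.001]
ft_force: [-0.3, 0.1, 5.0]
gripper_width: 0.394
grasp_force: 39.3
```

Request:
carry_out:
  steps: "-1 0 0 -0.015 0 0 0;-1 0 0 -0.03 0 0 0;-1 0 0 -0.03 0 0 0;-1 0 0 -0.035 0 0 0;-1 0 0 0 0 0 0;-1 0 0 0 0 0 0"

```text
time_s: 17.07
position: [0.4421, 0.0901, 0.1349]
eef_rot: [0.707, 0.707, 0.003, 0.002]
ft_force: [-0.9, -1.0, -0.1]
gripper_width: 0.394
grasp_force: 40.0
```

```bash
python3 -c "
from h import *
go(.4373,-.2391,.135,97.6,1)"
```

```text
shift tool [-0.3292 -0.0049 -0.0005] turn [ 0.0071 -0.0007 -0.1323] rows 9 time 17.0667
  shift in final axes [-3.256e-01 -4.830e-02 -1.000e-04]
```

Request:
carry_out:
  steps: "-1 0 0 0 0 0 -0.066;-1 0 0 0 0 0 -0.066;-1 -0.0326 -0.0048 0 0 0 0;-1 -0.0326 -0.0048 0 0 0 0;-1 -0.0326 -0.0048 0 0 0 0;-1 -0.0326 -0.0048 0 0 0 0;-1 -0.0326 -0.0048 0 0 0 0;-1 -0.0326 -0.0048 0 0 0 0;-1 -0.0326 -0.0048 0 0 0 0;-1 -0.0326 -0.0048 0 0 0 0;-1 -0.0326 -0.0048 0 0 0 0;-1 -0.0326 -0.0048 0 0 0 0;-1 0 0 0 0 0 0;-1 0 0 0 0 0 0;-1 0 0 0 0 0 0"

```text
time_s: 18.32
position: [0.434, -0.2386, 0.1308]
eef_rot: [0.659, 0.752, 0.001, -0.002]
ft_force: [-0.6, -0.2, -0.2]
gripper_width: 0.388
grasp_force: 40.1
```

```bash
python3 -c "
from h import *
go(.4373,-.2391,.035,97.6,1)"
```

```text
shift tool [-0.0012  0.0033  0.0958] turn [-0.001  -0.0032 -0.0008] rows 3 time 18.3167
  shift in final axes [-0.0009  0.0032  0.0958]
```

Request:
carry_out:
  steps: "-1 -0.0005 0.0015 0.02 0 0 0;-1 0 0 0.035 0 0 0;-1 0 0 0.02 0 0 0;-1 0 0 0.01 0 0 0;-1 0 0 0.005 0 0 0;-1 0 0 0 0 0 0;-1 0 0 0 0 0 0;-1 0 0 0 0 0 0"

```text
time_s: 18.98
position: [0.4378, -0.2404, 0.0435]
eef_rot: [0.659, 0.752, 0.001, 0.001]
ft_force: [0.2, 1.3, -0.5]
gripper_width: 0.392
grasp_force: 40.1
```

```bash
python3 -c "
from h import *
go(.4373,-.2391,.035,97.6,1)
c=cap('side'); cv2.imwrite('pics/s5.png',cv2.resize(c['color'][320:480,240:500],None,fx=2.8,fy=2.8))"
```

```text
shift tool [ 0.0013 -0.0004  0.0085] turn [ 0.0028  0.001  -0.0001] rows 1 time 18.9833
  shift in final axes [ 0.0013 -0.0004  0.0085]
```

View pics/s5.png

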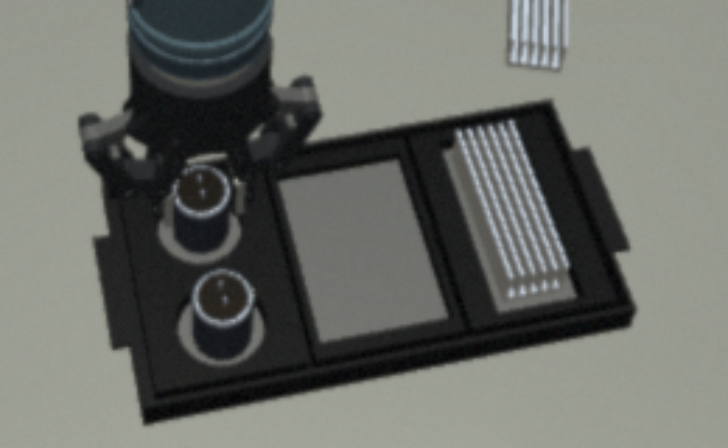

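The first cap stands in its pocket at (222,315), and the second is centred over the other pocket at (202,225). Lowering.

Request:
carry_out:
  steps: "-1 0.001 0 0.004 0 0 0;-1 0 0 0.003 0 0 0;-1 0 0 0.002 0 0 0;-1 0 0 0 0 0 0;-1 0 0 0 0 0 0"

```text
time_s: 19.45
position: [0.437, -0.2392, 0.0346]
eef_rot: [0.659, 0.752, 0.001, 0.001]
ft_force: [-3.4, 2.5, 12.3]
gripper_width: 0.393
grasp_force: 41.4
```

Request:
carry_out:
  steps: "0.3 0 0 0 0 0 0;0.3 0 0 0 0 0 0;0.3 0 0 0 0 0 0;0.3 0 0 0 0 0 0;0.3 0 0 -0.01 0 0 0;0.5 0 0 -0.03 0 0 0;0.5 0 0 -0.04 0 0 0;0.3 0 0 -0.025 0 0 0;-0.7 0 0 0 0 0 0;-0.7 0 0 0 0 0 0"

```text
time_s: 20.28
position: [0.438, -0.24, 0.1404]
eef_rot: [0.659, 0.752, 0.001, 0.002]
ft_force: [-0.2, 0.4, 0.2]
gripper_width: 0.379
grasp_force: 0.0
```

```bash
python3 -c "
from h import *
go(.5122,.179,.12,90.3,1)"
```

```text
shift tool [0.4057 0.1287 0.0199] turn [0.0046 0.0023 0.1269] rows 11 time 20.2833
  shift in final axes [0.4186 0.0764 0.0204]
```

Request:
carry_out:
  steps: "-0.7 0 0 0 0 0 0.0635;-0.7 0 0 0 0 0 0.0635;-0.7 0.0349 0.0063 0.001 0 0 0;-0.7 0.0349 0.0063 0.001 0 0 0;-0.7 0.0349 0.0063 0.001 0 0 0;-0.7 0.0349 0.0063 0.001 0 0 0;-0.7 0.0349 0.0063 0.001 0 0 0;-0.7 0.0349 0.0063 0.001 0 0 0;-0.7 0.0349 0.0063 0.001 0 0 0;-0.7 0.0349 0.0063 0.001 0 0 0;-0.7 0.0349 0.0063 0.001 0 0 0;-0.7 0.0349 0.0063 0.001 0 0 0;-0.7 0.0349 0.0063 0.001 0 0 0;-0.7 0.0349 0.0063 0.001 0 0 0;-0.7 0 0 0 0 0 0;-0.7 0 0 0 0 0 0;-0.7 0 0 0 0 0 0"

```text
time_s: 21.7
position: [0.5087, 0.1798, 0.1253]
eef_rot: [0.705, 0.709, -0.001, -0.001]
ft_force: [1.0, -0.0, -0.8]
gripper_width: 0.152
grasp_force: 0.0
```

```bash
python3 -c "
from h import *
go(.5122,.179,.0495,90.3,1)
c=cap('top');im=c['color'];P=world(c)
q=P[205:245,200:264].reshape(-1,3);print(cv2.imwrite('pics/t6.png',cv2.resize(im[170:310,120:330],None,fx=3.5,fy=3.5)))"
```

```text
shift tool [-0.0007  0.0037  0.0758] turn [-0.002   0.0003  0.0003] rows 2 time 21.7
  shift in final axes [-0.0008  0.0035  0.0758]
True
```

View pics/t6.png

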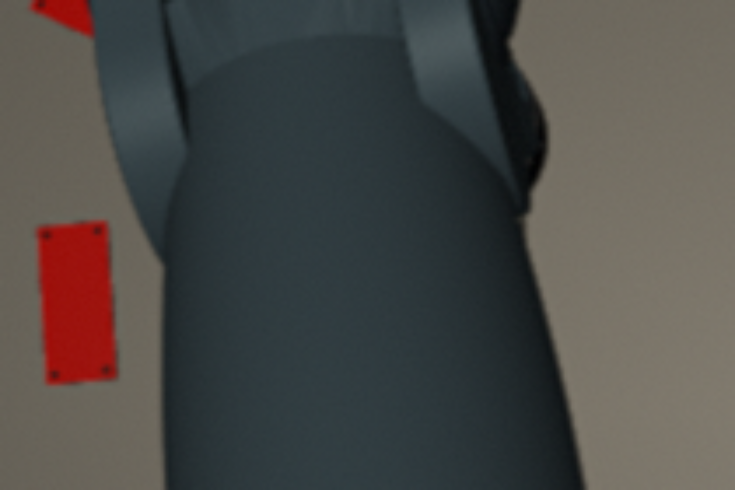

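The arm hides the scale from the top camera. I'll use the side view from here. Descending behind the plate.

Request:
carry_out:
  steps: "-0.7 -0.001 0.002 0.02 0 0 0;-0.7 0 0 0.025 0 0 0;-0.7 0 0 0.015 0 0 0;-0.7 0 0 0.008 0 0 0;-0.7 0 0 0 0 0 0;-0.7 0 0 0 0 0 0;-0.7 0 0 0 0 0 0"

```text
time_s: 22.33
position: [0.5129, 0.1789, 0.0596]
eef_rot: [0.706, 0.709, 0.001, 0.0]
ft_force: [-0.3, 0.2, 0.8]
gripper_width: 0.151
grasp_force: 0.0
```

```bash
python3 -c "
from h import *
go(.5122,.179,.0495,90.3,1)
c=cap('side'); cv2.imwrite('pics/s6.png',cv2.resize(c['color'][140:260,240:400],None,fx=4,fy=4,interpolation=cv2.INTER_CUBIC))"
```

```text
shift tool [ 0.0001 -0.0007  0.0101] turn [ 0.0025 -0.0011 -0.001 ] rows 1 time 22.3333
  shift in final axes [ 0.0001 -0.0007  0.0101]
```

View pics/s6.png

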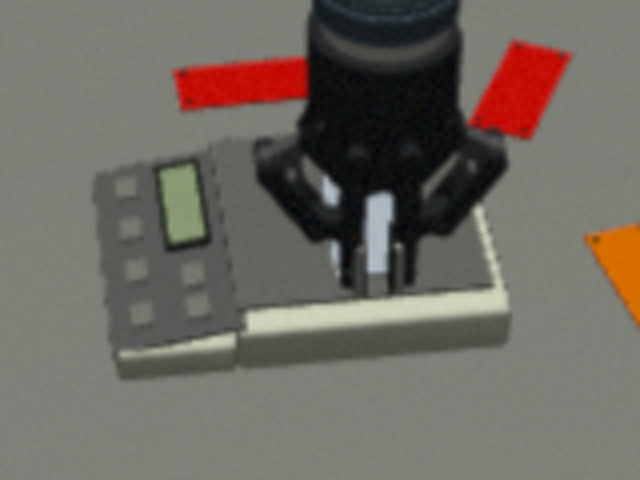

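The fingertips at (378,290) stand behind the plate's near end at (370,272), just inside the pan edge. Lowering to just over the pan.

Request:
carry_out:
  steps: "-0.7 0 0 0.004 0 0 0;-0.7 0 0 0.004 0 0 0;-0.7 0 0 0.002 0 0 0;-0.7 0 0 0 0 0 0;-0.7 0 0 0 0 0 0"

```text
time_s: 22.8
position: [0.5119, 0.1793, 0.0485]
eef_rot: [0.705, 0.709, 0.001, -0.0]
ft_force: [-0.1, 0.2, -0.2]
gripper_width: 0.145
grasp_force: 0.0
```

Request:
carry_out:
  steps: "-0.7 0.004 0 0 0 0 0;-0.7 0.004 0 0 0 0 0;-0.7 0.004 0 0 0 0 0;-0.7 0.004 0 0 0 0 0;-0.7 0.004 0 0 0 0 0;-0.7 0.004 0 0 0 0 0;-0.7 0.004 0 0 0 0 0;-0.7 0.004 0 0 0 0 0;-0.7 0.004 0 0 0 0 0;-0.7 0.004 0 0 0 0 0"

```text
time_s: 23.63
position: [0.5118, 0.2197, 0.0486]
eef_rot: [0.705, 0.709, 0.001, -0.0]
ft_force: [0.3, -0.6, 0.3]
gripper_width: 0.152
grasp_force: 0.1
```

```bash
cat >> h.py <<'E'
def plate():
    c=cap('side'); im=c['color'].astype(int); P=world(c)
    m=(im[...,0]>im[...,2]+8)&(im.sum(2)>330)&(P[...,2]>.042)&(P[...,2]<.075)&(P[...,1]>.15)
    q=P[m]; print(len(q),"x",np.round(np.percentile(q[:,0],[1,99]),4),"y",np.round(np.percentile(q[:,1],[1,50,99]),4),"z",np.round(np.percentile(q[:,2],[5,50,95]),4))
    print(cv2.minAreaRect((q[:,:2]*1000).astype(np.float32)))
    return c
E
python3 -c "
from h import *
c=plate(); cv2.imwrite('pics/s7.png',cv2.resize(c['color'][140:260,240:400],None,fx=4,fy=4,interpolation=cv2.INTER_CUBIC))"
```

```text
110 x [0.4941 0.5276] y [0.2313 0.2685 0.3049] z [0.0491 0.052  0.0556]
((222.37057495117188, 697.6255493164062), (53.41128921508789, 1099.46875), 34.199066162109375)
```

View pics/s7.png

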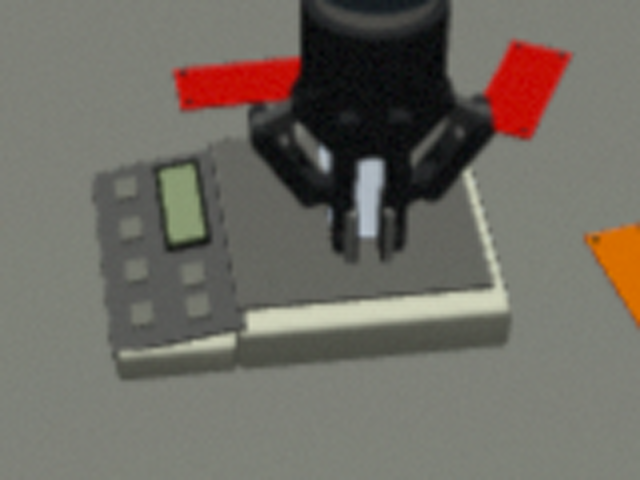

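The plate moves straight along with the fingers; its near end is at (368,235), y = 0.231. I'll push 40 mm more, then back off and up.

Request:
carry_out:
  steps: "-0.7 0.004 0 0 0 0 0;-0.7 0.004 0 0 0 0 0;-0.7 0.004 0 0 0 0 0;-0.7 0.004 0 0 0 0 0;-0.7 0.004 0 0 0 0 0;-0.7 0.004 0 0 0 0 0;-0.7 0.004 0 0 0 0 0;-0.7 0.004 0 0 0 0 0;-0.7 0.004 0 0 0 0 0;-0.7 0.003 0 0 0 0 0;-0.7 0 0 0 0 0 0"

```text
time_s: 24.6
position: [0.5117, 0.259, 0.0486]
eef_rot: [0.705, 0.709, 0.001, -0.0]
ft_force: [0.4, 0.3, -0.5]
gripper_width: 0.155
grasp_force: 0.0
```

Request:
carry_out:
  steps: "-0.7 -0.01 0 0 0 0 0;-0.7 -0.015 0 -0.005 0 0 0;-0.7 -0.02 0 -0.03 0 0 0;-0.7 -0.03 0 -0.03 0 0 0;-0.7 -0.04 0 -0.01 0 0 0;0.4 -0.04 0 0 0 0 0;0.4 -0.04 0 0 0 0 0;0.4 0 0 0 0 0 0;0.4 0 0 0 0 0 0"

```text
time_s: 25.35
position: [0.5123, 0.0612, 0.123]
eef_rot: [0.707, 0.707, 0.001, 0.0]
ft_force: [-1.0, -0.1, 0.3]
gripper_width: 0.697
grasp_force: 0.0
```

```bash
python3 -c "
from h import *
c=plate(); 
c2=cap('top'); P=world(c2); im=c2['color'].astype(int)
m=(im[...,0]>im[...,2]+2)&(im.sum(2)>300)&(P[...,2]>.042)&(P[...,2]<.06)&(P[...,1]>.2)&(P[...,1]<.4)
q=P[m];print('top',len(q),cv2.minAreaRect((q[:,:2]*1000).astype(np.float32)))
s=np.vstack([cv2.resize(c['color'][120:260,230:430],(700,490)[::1])[:300],cv2.resize(c2['color'][170:255,170:370],(700,298))]); cv2.imwrite('pics/s8.png',s)
go(.5122,.349,.12,90.3,1)"
```

```text
47 x [-0.2738  0.5002] y [0.2951 0.3324 1.1821] z [0.0423 0.0521 0.055 ]
((162.353515625, 819.3455810546875), (305.2113037109375, 1206.9912109375), 46.336368560791016)
top 913 ((511.9242858886719, 315.19696044921875), (89.73694610595703, 37.17645263671875), 89.61511993408203)
shift tool [0.2853 0.0012 0.0032] turn [ 0.0005 -0.0013 -0.0008] rows 8 time 25.45
  shift in final axes [0.2853 0.0015 0.0028]
```

View pics/s8.png

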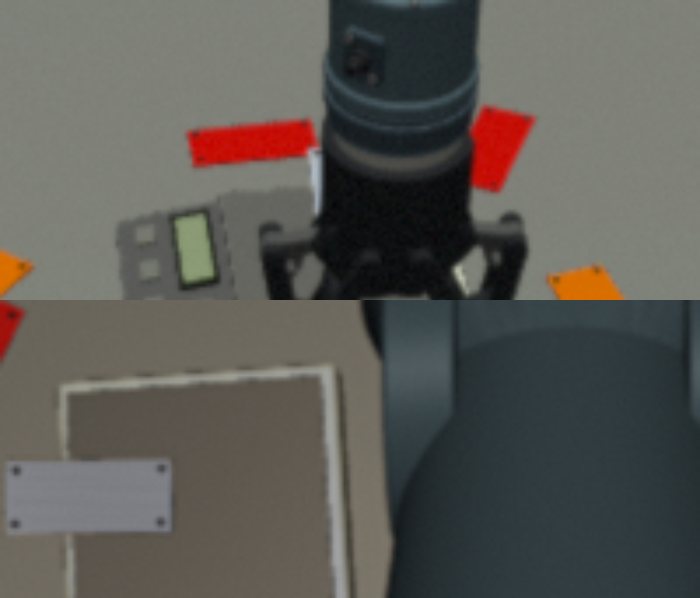

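The top view (lower half) shows the plate at (90,495) sticking out about 35 mm over the +y edge of the pan, straight. I'll grip the overhang.

Request:
carry_out:
  steps: "0.4 0.0317 0 0 0 0 0;0.4 0.0317 0 0 0 0 0;0.4 0.0317 0 0 0 0 0;0.4 0.0317 0 0 0 0 0;0.4 0.0317 0 0 0 0 0;0.4 0.0317 0 0 0 0 0;0.4 0.0317 0 0 0 0 0;0.4 0.0317 0 0 0 0 0;0.4 0.0317 0 0 0 0 0;0.4 0 0 0 0 0 0;0.4 0 0 0 0 0 0;0.4 0 0 0 0 0 0"

```text
time_s: 26.45
position: [0.51, 0.3497, 0.1226]
eef_rot: [0.705, 0.71, -0.0, 0.0]
ft_force: [0.5, -0.4, 0.2]
gripper_width: 0.7
grasp_force: 0.0
```

```bash
python3 -c "
from h import *
go(.5119,.349,.044,89.8,1)"
```

```text
shift tool [-0.0007  0.0019  0.0786] turn [-0.      0.0001  0.0108] rows 2 time 26.45
  shift in final axes [-0.0007  0.0019  0.0786]
```

Request:
carry_out:
  steps: "0.4 -0.001 0.001 0.02 0 0 0.01;0.4 0 0 0.02 0 0 0;0.4 0 0 0.018 0 0 0;0.4 0 0 0.01 0 0 0;0.4 0 0 0.008 0 0 0;0.4 0 0 0 0 0 0;0.4 0 0 0 0 0 0;0.4 0 0 0 0 0 0"

```text
time_s: 27.12
position: [0.513, 0.3483, 0.0483]
eef_rot: [0.709, 0.705, 0.001, 0.0]
ft_force: [0.4, -0.4, -0.4]
gripper_width: 0.705
grasp_force: 0.0
```

```bash
python3 -c "
from h import *
go(.5119,.349,.044,89.8,1)"
```

```text
shift tool [ 0.0006 -0.0011  0.0043] turn [ 0.0024 -0.0017 -0.0017] rows 1 time 27.1167
  shift in final axes [ 0.0007 -0.0011  0.0043]
```

Request:
carry_out:
  steps: "0.4 0 -0.001 0.004 0 0 0;0.4 0 0 0.003 0 0 0;0.4 0 0 0 0 0 0;-1 0 0 0 0 0 0;-1 0 0 0 0 0 0;-1 0 0 0 0 0 0;-1 0 0 0 0 0 0;-1 0 0 0 0 0 0;-1 0 0 0 0 0 0;-1 0 0 0 0 0 0;-1 0 0 0 0 0 0"
  newtons: 60

```text
time_s: 28.03
position: [0.5112, 0.3482, 0.0403]
eef_rot: [0.709, 0.705, 0.001, -0.0]
ft_force: [-1.8, -0.4, 3.4]
gripper_width: 0.436
grasp_force: 59.8
```

Request:
carry_out:
  steps: "-1 0 0 -0.005 0 0 0;-1 0 0 -0.01 0 0 0;-1 0 0 -0.02 0 0 0;-1 0 0 -0.03 0 0 0;-1 0 0 -0.03 0 0 0;-1 0 0 0 0 0 0;-1 0 0 0 0 0 0"

```text
time_s: 28.62
position: [0.5132, 0.3492, 0.1383]
eef_rot: [0.709, 0.705, 0.004, 0.001]
ft_force: [-0.3, 0.7, -1.0]
gripper_width: 0.437
grasp_force: 60.0
```

```bash
python3 -c "
from h import *
c=cap('side'); cv2.imwrite('pics/s9.png',cv2.resize(c['color'][60:240,220:440],None,fx=3,fy=3))
P=world(c); im=c['color'].astype(int)
m=(im[...,0]>im[...,2]+8)&(im.sum(2)>330)&(P[...,2]>.07)&(P[...,2]<.2)&(P[...,1]>.2)&(P[...,1]<.42)
q=P[m]; print(len(q),np.round(np.percentile(q,[2,50,98],axis=0),4).tolist()); 
if len(q)>10: print(np.polyfit(q[:,1],q[:,2],1))
go(.5327,-.2587,.13,97.6,1)"
```

```text
427 [[0.4964, 0.2743, 0.1473], [0.5147, 0.315, 0.1501], [0.5334, 0.3585, 0.1532]]
[-0.00022497  0.15023015]
shift tool [-0.6071  0.0238  0.0051] turn [ 0.0031 -0.0018 -0.1376] rows 16 time 28.6667
  shift in final axes [-0.6046 -0.0597  0.0063]
```

View pics/s9.png

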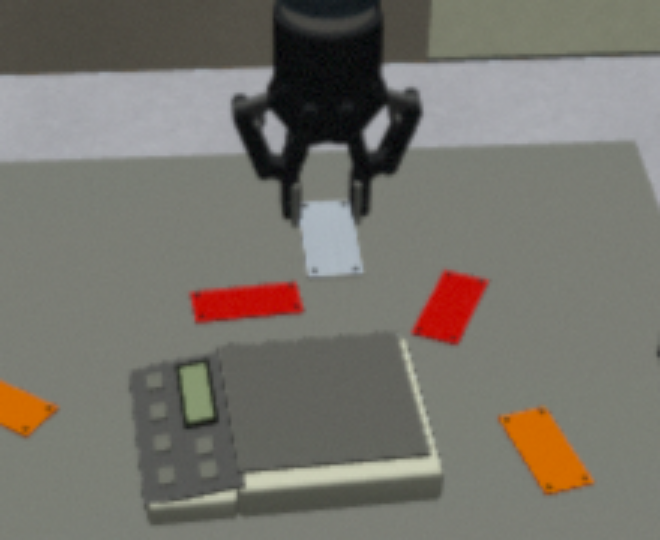

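The plate hangs level in the fingers at (330,238). Carrying it to the wide pocket.

Request:
carry_out:
  steps: "-1 0 0 0 0 0 -0.0685;-1 0 0 0 0 0 -0.0685;-1 -0.0357 -0.0038 0 0 0 0;-1 -0.0357 -0.0038 0 0 0 0;-1 -0.0357 -0.0038 0 0 0 0;-1 -0.0357 -0.0038 0 0 0 0;-1 -0.0357 -0.0038 0 0 0 0;-1 -0.0357 -0.0038 0 0 0 0;-1 -0.0357 -0.0038 0 0 0 0;-1 -0.0357 -0.0038 0 0 0 0;-1 -0.0357 -0.0038 0 0 0 0;-1 -0.0357 -0.0038 0 0 0 0;-1 -0.0357 -0.0038 0 0 0 0;-1 -0.0357 -0.0038 0 0 0 0;-1 -0.0357 -0.0038 0 0 0 0;-1 -0.0357 -0.0038 0 0 0 0;-1 -0.0357 -0.0038 0 0 0 0;-1 -0.0357 -0.0038 0 0 0 0;-1 0 0 0 0 0 0;-1 0 0 0 0 0 0"

```text
time_s: 30.33
position: [0.525, -0.2275, 0.133]
eef_rot: [0.66, 0.751, 0.0, -0.001]
ft_force: [-0.5, 0.1, 0.2]
gripper_width: 0.44
grasp_force: 60.1
```

Request:
carry_out:
  steps: "-1 0 0 0.02 0 0 0;-1 0 0 0.03 0 0 0;-1 0 0 0.02 0 0 0;-1 0 0 0 0 0 0;-1 0 0 0 0 0 0;-1 0 0 0 0 0 0"

```text
time_s: 30.83
position: [0.5264, -0.2253, 0.0654]
eef_rot: [0.658, 0.753, 0.001, 0.0]
ft_force: [-0.3, 0.1, -0.2]
gripper_width: 0.437
grasp_force: 60.1
```

```bash
python3 -c "
from h import *
go(.5283,-.2255,.0055,97.6,1)
c=cap('side'); P=world(c); im=c['color'].astype(int)
m=(im[...,0]>im[...,2]+8)&(im.sum(2)>330)&(P[...,2]>.035)&(P[...,2]<.12)&(P[...,1]<-.15)&(P[...,0]<.58)&(P[...,0]>.49)
q=P[m]; print(len(q),cv2.minAreaRect((q[:,:2]*1000).astype(np.float32)),np.percentile(q[:,2],[5,50,95]))
cv2.imwrite('pics/s10.png',cv2.resize(c['color'][320:480,240:500],None,fx=2.8,fy=2.8))"
```

```text
shift tool [-0.0005  0.0018  0.0599] turn [ 0.0011 -0.0009  0.0006] rows 2 time 30.8333
  shift in final axes [-0.0005  0.0019  0.0599]
1173 ((532.3978271484375, -256.6852722167969), (40.03273391723633, 90.6607894897461), 8.287822723388672) [0.07385903 0.07641003 0.07892813]
```

View pics/s10.png

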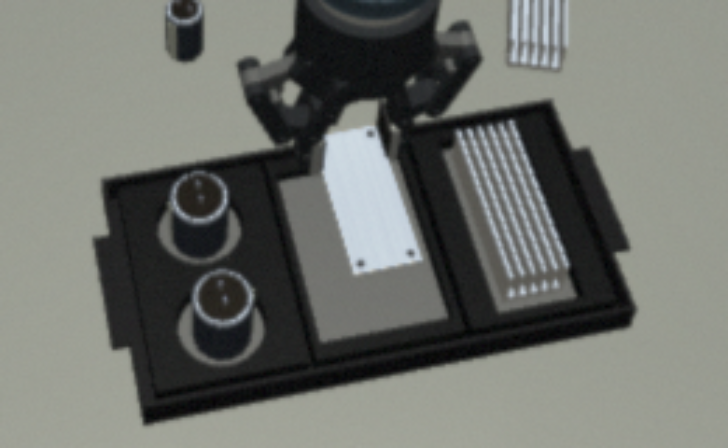

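The plate is above the wide pocket at (370,200), level and central. The caps and the sink are in place. Lowering carefully.

Request:
carry_out:
  steps: "-1 -0.002 0.0005 0.015 0 0 0;-1 0 0 0.015 0 0 0;-1 0 0 0.01 0 0 0;-1 0 0 0.005 0 0 0;-1 0 0 0 0 0 0;-1 0 0 0 0 0 0;-1 0 0 0 0 0 0"

```text
time_s: 31.47
position: [0.5276, -0.2283, 0.0206]
eef_rot: [0.659, 0.752, 0.001, 0.001]
ft_force: [-0.1, -0.3, -0.9]
gripper_width: 0.437
grasp_force: 60.1
```

Request:
carry_out:
  steps: "-1 0 0 0.002 0 0 0;-1 0 0 0.002 0 0 0;-1 0 0 0.001 0 0 0;-1 0 0 0 0 0 0;-1 0 0 0 0 0 0"

```text
time_s: 31.88
position: [0.5268, -0.2279, 0.0146]
eef_rot: [0.659, 0.752, 0.001, -0.0]
ft_force: [-0.3, -1.0, 0.3]
gripper_width: 0.44
grasp_force: 60.1
```

Request:
carry_out:
  steps: "-1 0 0 0.001 0 0 0;-1 0 0 0.001 0 0 0;-1 0 0 0 0 0 0;-1 0 0 0 0 0 0"

```text
time_s: 32.22
position: [0.5271, -0.228, 0.014]
eef_rot: [0.659, 0.752, 0.001, 0.0]
ft_force: [-2.8, 1.8, 9.1]
gripper_width: 0.441
grasp_force: 65.1
```

The fingertips rest on the pocket floor. Opening just enough to free the plate, then rising straight up.

Request:
carry_out:
  steps: "-1 0 0 -0.001 0 0 0;0.05 0 0 0 0 0 0;0.05 0 0 0 0 0 0;0.05 0 0 0 0 0 0;0.05 0 0 0 0 0 0;0.05 0 0 0 0 0 0"
  newtons: 20

```text
time_s: 32.72
position: [0.5268, -0.2279, 0.0134]
eef_rot: [0.659, 0.752, 0.001, -0.0]
ft_force: [0.6, 0.3, -0.3]
gripper_width: 0.528
grasp_force: 0.0
```

Request:
carry_out:
  steps: "0.05 0 0 -0.003 0 0 0;0.05 0 0 -0.01 0 0 0;0.05 0 0 -0.02 0 0 0;0.1 0 0 -0.035 0 0 0;0.1 0 0 -0.04 0 0 0;0.1 0.04 0 -0.03 0 0 0;0.1 0.04 0 0 0 0 0;0.1 0.04 0 0 0 0 0;0.1 0.04 0 0 0 0 0;0.1 0.04 0 0 0 0 0;0.1 0 0 0 0 0 0;0.1 0 0 0 0 0 0"

```text
time_s: 33.72
position: [0.5011, -0.0346, 0.1478]
eef_rot: [0.657, 0.754, 0.001, 0.0]
ft_force: [0.0, -0.6, 0.8]
gripper_width: 0.544
grasp_force: 0.0
```

```bash
python3 -c "
from h import *
c=cap('side'); P=world(c); im=c['color'].astype(int)
m=(im[...,0]>im[...,2]+8)&(im.sum(2)>330)&(P[...,1]<-.15)&(P[...,0]<.58)&(P[...,0]>.48)&(P[...,2]<.1)
q=P[m]; print(len(q),cv2.minAreaRect((q[:,:2]*1000).astype(np.float32)),np.percentile(q[:,2],[5,50,95]))
A=np.c_[q-q.mean(0)]; print('slopes',np.linalg.lstsq(np.c_[A[:,:2],np.ones(len(A))],A[:,2],rcond=None)[0])
cv2.imwrite('pics/s11.png',cv2.resize(c['color'][300:480,240:500],None,fx=2.8,fy=2.8)); c=cap('top'); P=world(c)
for n,x,y in(('capA',.437,-.239),('capB',.446,-.303),('sink',.623,-.245),('slim',.436,-.096),('short',.672,-.1)):
    q=P[(np.hypot(P[...,0]-x,P[...,1]-y)<(.07 if n=='sink' else .045 if n=='short' else .03))&(P[...,2]>(.03 if n=='sink' else .015 if n=='short' else .045 if n!='slim' else .035))]
    if len(q)>5: print(n,len(q),[np.round(k,1) for k in cv2.minAreaRect((q[:,:2]*1000).astype(np.float32))],np.round(np.percentile(q[:,2],[50,95]),4))"
```

```text
1134 ((533.5069580078125, -259.7386169433594), (39.955970764160156, 91.5987319946289), 9.108194351196289) [0.01631897 0.01892101 0.02144757]
slopes [-6.33886668e-03 -3.37876087e-03  2.68612358e-17]
capA 186 [array([ 436.7, -243.8]), array([33.7, 22.2]), np.float64(1.3)] [0.0554 0.059 ]
capB 298 [array([ 445.9, -302.5]), array([33.8, 33.5]), np.float64(52.7)] [0.055  0.0589]
sink 47 [array([ 626.7, -292.5]), array([12.9, 39.2]), np.float64(77.1)] [0.0396 0.0424]
slim 104 [array([441.2, -68.3]), array([ 3.5, 26.5]), np.float64(78.3)] [0.654  0.6565]
```

View pics/s11.png

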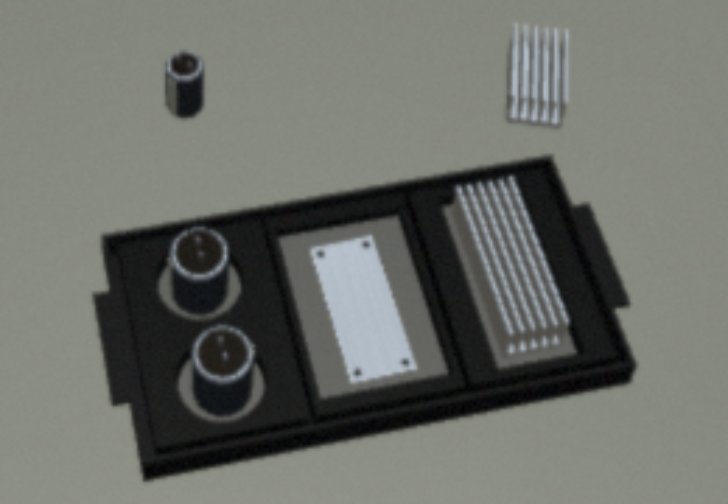

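The plate lies flat at (363,310) with its top at about 18–19 mm, which puts it on the pocket floor. Both caps are seated at (200,270) and (222,370), with tops at about 56 mm, and the sink is seated at (510,265). The look-alikes are untouched and the robot is clear. Handing in.

```bash
python3 -c "
from h import *
print(job.hand_in())"
```

```text
the job is handed in; nothing more can be done
None
```

I made up the kit and handed it in at about 34 s of the allowed 102 s; in the last camera check all four parts lay fully down in their pockets and both look-alikes stood where they were.

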